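Load a round battery cell into the cell tester and start the test

ROBOT

A 6-joint arm with a two-finger parallel gripper is mounted at the origin on a cart in front of the work surface, level with it; the furniture and walls round the work are solid. World frame = base frame: x ahead of the robot, y to its left, z up, the work surface at z = 0. Lengths are in m, angles in degrees, forces in N, time in s.
With the tool pointing down it reaches from about 0.3 to 0.825 m from the base axis. Payload 5.4 kg.
Tool frame: the origin (TCP) lies midway between the tips of the shut fingers; the grasp point (between the pads) lies 19 mm behind it; z points along the fingers, y is the line along which they close (so a half turn about z gives the same grasp; the last joint's range is limited). The gripper opens to 92 mm and grips with 3 to 60 N. Pads are 20 mm wide; open, the fingers measure 128 mm over their backs; the gripper's body (75 mm by 189 mm) begins 69 mm behind the grasp point.
Start: joints at [-86.866, 9.076, 91.501, -0, 79.423, -12.038], TCP at [0.15, -0.555, 0.215] pointing down, gripper open.
Joint ranges: [-166.64, 166.64], [-54.1, 131.32], [10.49, 154.53], [-73.88, 253.88], [9.74, 151.15], [-171.62, 171.62]. Speed limits (degrees/s): [147.25, 147.25, 180, 180, 180, 180].

INTERFACE

Orientations are given as a 3x3 rotation matrix whose columns are the frame's x, y, z axes.
In Python, from bench import r gives the robot as it stands.
- The arm moves only by the shell command python3 nudge.py 'ROWS'. ROWS is a JSON object with one list for each field, all of the same length, 1 to 12, a row being the entries at one place: jaw (the finger opening in m), dx, dy, dz (the shift in m), turn (a turn about the tool's z in degrees); each row is the pose to reach, as a shift and turn from the pose commanded when the command began, along the tool's axes at that moment; what a row does not reach only later rows make up. A row lasts 1/12 s, in which the tool goes at most 0.0417 m and 7.16 degrees, less where a joint would pass 70% of its speed; a pose out of reach is approached as far as the arm can. The fingers move at their own pace and stop on an object; the grip force is fixed at half the most. Time passes only in rows, so rows that do not move let the fingers close. It prints the time, the measured TCP pose, the force, the opening and the grip force at its end. Input that does not fit is refused with a message, and nothing moves.
- r.read_state(): the state, without advancing time (a new reading comes with each control period).
- r.camera(name): name is "scene" or "top" or "wrist"; returns a dict with "img" (420x560x3 uint8, red, green, blue), "depth" (420x560 float32, m along the optical axis (not along the pixel's ray), 0 where there is no reading), "mtx" (3x3 intrinsics, pixels), "R" (3x3) and "t" (3): a world point X has camera coordinates R X + t; the wrist camera has in their place "hand_eye" (4x4, takes a point from camera to tool coordinates, whose origin is the TCP and whose axes are the flange's). Camera axes: x right, y down, z forward; pixel columns grow to the right and rows downward; lengths in m; the calibration is good to about 2 mm. A picture is of the moment at which its call begins: read the wrist's pose just before it.
- r.close_job(): hands the job in; it is judged then, once.
The state is a dict: "time_s": time; "q": joint angles; "qvel": joint speeds; "joint_torque": joint torques, N m; "position": TCP position; "eef_rot": TCP orientation; "ft_force": force on the tool from outside, world axes, zero at the start; "ft_torque": the same for the moment, N m; "finger_gap": finger opening in m; "gripper_force": force on a finger pad.
Only numpy, scipy, OpenCV 4.12 (cv2) and the standard library are available. Lean on these libraries where they do the work, as an engineer would, in place of code of your own. Each camera call takes 0.05 s, during which the arm holds its last target. There are 200 camera calls.

TASK

Put the round battery cell that lies loose on the bench into the bay of the battery tester: button end against the fixed contact on the console, flat end holding back the sprung slide, the cell lying down in both V-saddles. Let go of it there, then press the start key on the console all the way down. The cell rolls at a touch, so keep it caged and do not let it roll off across the bench.

Things in the scene. Friction and masses are not known exactly. Their poses are not given: they have to be found in the camera images.
- cell: Loose battery cell lying on the bench: grey, round, 32 mm in diameter, 70 mm long over all, about 0.14 kg, rolls freely. Origin mid-length on its axis, 16 mm above the bench as it lies; its x axis points to the button end (raised steel button, white ring, crimp groove round the can 7 mm from its rim); the other end is flat steel. Cells standing in a carton tray are not part of the job.
- cell_button (a point): Face of the steel button (14 mm wide, 3 mm high), on the cell's axis, 35 mm from its middle. The flat end is 35 mm the other way.
- tester: Battery tester, fixed: low black box, 92 mm (x) by 222 mm (y), bare deck 22 mm high. Origin on the bench right under the middle of the bay; y runs along the bay from the fixed contact (-y) to the slide (+y). The console, flat top 46 mm high, fills y from -39 to -119 mm. At the +y end, up to y = +100 mm, the slide's way and its stop reach 38 mm above the bench.
- bay (a point): Middle of a loaded cell, on the bay's axis, 40 mm above the bench, 35 mm from the fixed contact; axes as the tester's. A loaded cell lies level along y in two grey V-saddles, open at the top, at y = -24 and +15 mm (10 mm long, up to 18 mm either side of the axis, 34 mm above the bench). Between them (y = -19 to +10 mm) and beside the bay there is only the deck.
- fixed_contact (a point): Face of the fixed brass contact on the console's wall, on the bay's axis, 40 mm above the bench, facing the tester's +y. Its plate is 24 mm wide and reaches 45 mm above the bench, the console behind it 46 mm: a level cell clears them when its axis is more than 63 mm above the bench.
- slide (a joint): Travel of the sprung slide in m along the tester's +y: 0 at rest, its face then only 58 mm from the fixed contact; 0.012 with a cell loaded; stop at 0.026. The spring pushes back with about 2.3 N at rest, 4 N with a cell loaded, 6 N at the stop.
- slide_face (a point): Point of the slide's contact face on the bay's axis, 40 mm above the bench; moves with the slide. The face is upright and faces the tester's -y; its tab is 26 mm wide and reaches 60 mm above the bench, so a level cell held just above the console's height can still push the slide back with its flat end before it is lowered.
- start_key (a joint): Travel of the start key in m, straight down: 0 up, 0.004 fully down (about 3.6 N); it springs up by itself.
- key_top (a point): Middle of the start key's top, 52 mm above the bench; moves down with the key. The key is a grey bar, 20 mm (tester x) by 32 mm (tester y), standing 6 mm out of the console's top on the +x side of the display.

How it is judged (in metres and radians):
On the way, in this order (a step that is already met when the one before it is completed fails the run):
1. the cell lies in the bay, button on the fixed contact, flat end on the slide, let go (distance between cell_button and fixed_contact below 0.004 m and distance between cell and bay below 0.004 m and value of joint slide above 0.009 m and contact force between the fingers and cell below 0.2 N), for 0.3 s.
2. the start key is pressed fully down (value of joint start_key above 0.003 m), for 0.05 s.
At the end, for the whole second after the job is handed in: The cell rests in the bay within 4 mm of its place, its button within 4 mm of the fixed contact and the slide pushed back at least 9 mm by its flat end; the key was pressed at least 3 of its 4 mm after that and has come up again (distance between cell_button and fixed_contact below 0.004 m and distance between cell and bay below 0.004 m and value of joint slide above 0.009 m and linear speed of cell below 0.02 m/s and value of joint start_key below 0.001 m); the robot touches nothing.
It fails at once if the cell got away: it lies on the bench (or lower) more than 10 cm from where it was (height (world z) of cell below 0.022 m and distance of cell from where it was at the start of the episode above 0.1 m).
It also fails if it takes over 48 s, if anything falls off the work surface, if the arm or the gripper's body presses on something with over 40 N, if the wrist force passes 120 N, or if a joint passes its speed limit or range.

## Working session

There is one attempt and no reset: what is moved stays moved. The work goes in short steps, Python scripts to look and compute and a shell command to move; the robot and the scene stay as the last step left them, time stands still between calls to the robot, and variables do not carry over. Pictures are saved under pics/ and viewed, at most 10 in all, crops included, and the job is handed in when it is done.

```bash
ls; mkdir -p pics; python3 - <<'E'
from bench import r
import cv2,numpy as np
s=r.read_state();print(s['time_s'],s['position'],s['eef_rot'],s['finger_gap'])
ims=[]
for n in("scene","top"):
    c=r.camera(n);np.savez(f'pics/{n}.npz',**c);ims.append(c['img'])
    cv2.imwrite(f'pics/{n}.png',c['img'][:,:,::-1]);
    print(n,c['mtx'].tolist(),c['R'].tolist(),c['t'])
E
```

```text
bench.py
nudge.py
pics
0.0 [ 0.15042176 -0.55432352  0.21360899] [[ 9.65151081e-01  2.61693285e-01 -1.25386588e-04]
 [ 2.61693045e-01 -9.65149285e-01  1.89942020e-03]
 [ 3.76048737e-04 -1.86604026e-03 -9.99998188e-01]] 0.09184624153728746
scene [[525.1274166447271, 0.0, 280.4254721516563], [0.0, 525.1274166447271, 211.8226810632789], [0.0, 0.0, 1.0]] [[-0.6796251301606351, -0.7333060890059613, 0.019283730990675443], [-0.4543041038571852, 0.40011649830694085, -0.7959362845109597], [0.5759491849743859, -0.5496989790870752, -0.6050731928601428]] [0.39600483 0.25812604 0.66562644]
top [[434.7836822664334, 0.0, 277.5913443374775], [0.0, 434.7836822664334, 212.49775564053874], [0.0, 0.0, 1.0]] [[0.016451065680443334, -0.9998371247366065, 0.007422023741069024], [-0.9993085103306208, -0.01668901354772038, -0.033226164503278297], [0.03334461903774947, -0.00687028567377359, -0.9994202997518051]] [0.05674879 0.49974921 0.89269708]
```

View pics/top.png

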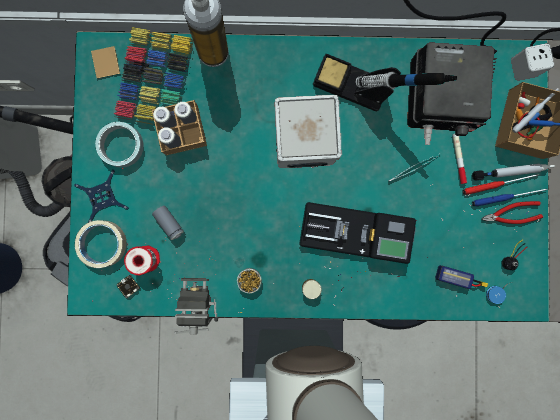

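View pics/scene.png

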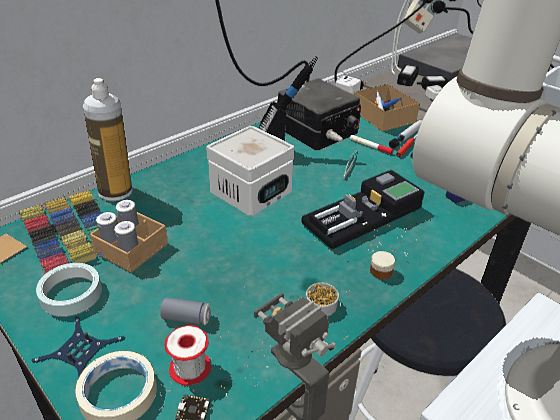

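The top view shows the cell lying at about (169,223), and the tester at (357,233) with its slide on the left and console, with display and key, on the right. In the scene view the cell is at (186,311) and the tester at (365,205). I'll enlarge both.

```bash
python3 - <<'E'
import cv2,numpy as np
t=cv2.imread('pics/top.png');s=cv2.imread('pics/scene.png')
f=lambda im,x0,y0,w,h,W,H:cv2.resize(im[y0:y0+h,x0:x0+w],(W,H),interpolation=cv2.INTER_CUBIC)
a=f(t,290,190,133,80,798,300*80//50) # x6
b=np.hstack([f(t,140,195,60,60,300,300)[:120*3],f(s,150,285,75,50,450,300)])
cv2.imwrite('pics/z1.png',np.vstack([f(t,290,190,130,80,487,300),np.zeros((0,487,3),np.uint8)]))
A=f(t,290,195,133,75,798,450)
cv2.imwrite('pics/z1.png',A)
cv2.imwrite('pics/z2.png',b)
# depth check
for n in('top','scene'):
    c=np.load(f'pics/{n}.npz');print(n,(c['depth']>0).mean())
c=np.load('pics/top.npz')
K,R,T=c['mtx'],c['R'],c['t'];d=c['depth']
v,u=np.mgrid[:420,:560]
P=(np.stack([(u-K[0,2])/K[0,0]*d,(v-K[1,2])/K[1,1]*d,d],-1)-T)@R
np.save('pics/P.npy',P)
sub=P[205:245,145:195];m=(sub[...,2]>0.012)&(sub[...,2]<.05)
q=sub[m];print(len(q),q.mean(0),q.max(0),q.min(0))
for (uu,vv) in((120,200),(250,200),(200,250),(360,280)):print(P[vv,uu])
E
```

```text
top 0.9959141156462585
scene 0.9962287414965987
545 [0.47457805 0.28746448 0.02807528] [0.50785104 0.31994881 0.03559744] [0.44064656 0.25819645 0.01201217]
[ 5.19624116e-01  3.94316395e-01 -2.54929053e-04]
[5.24166662e-01 1.23071242e-01 4.76731414e-04]
[0.41831524 0.22487146 0.00187   ]
[ 0.361027   -0.10930206 -0.00176253]
```

View pics/z1.png

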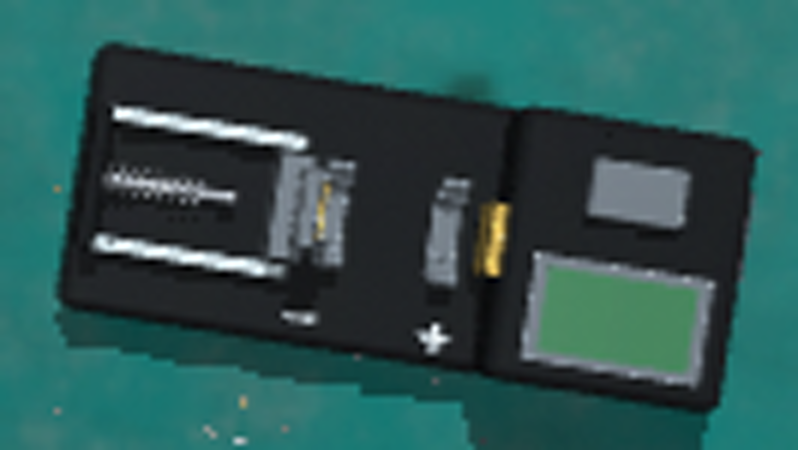

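View pics/z2.png

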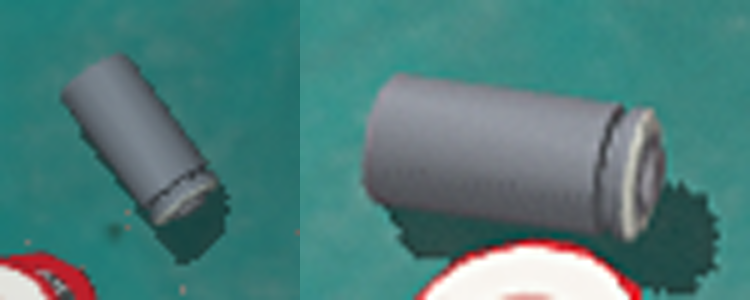

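The enlarged top view has the slide on the left, brass contact at about (372,234), key at (397,226) and display at (393,247) in full-image pixels. The cell's button end faces the lower right, at about (182,237). Next I compute positions.

```bash
cat > loc.py <<'E'
import cv2,numpy as np
def cloud(d,K,Rcw,tcw):
    v,u=np.mgrid[:d.shape[0],:d.shape[1]]
    return np.stack([(u-K[0,2])/K[0,0]*d,(v-K[1,2])/K[1,1]*d,d],-1)@Rcw.T+tcw
def rect(xy):
    (c,s,a)=cv2.minAreaRect((xy*1000).astype(np.float32)); return np.array(c)/1000,s,a
def biggest(m):
    n,l,st,_=cv2.connectedComponentsWithStats(m.astype(np.uint8));return l==1+st[1:,4].argmax()
def tester(img,P,box):
    m=np.zeros(img.shape[:2],bool);x0,x1,y0,y1=box
    m=(P[...,0]>x0)&(P[...,0]<x1)&(P[...,1]>y0)&(P[...,1]<y1)&(P[...,2]>.012)&(P[...,2]<.07)
    m=biggest(m); return m
def analyse_tester(img,P,box):
    m=tester(img,P,box);xy=P[m][:,:2];c,s,a=rect(xy);print('tester rect',c,s,a,m.sum())
    h=cv2.boxPoints(cv2.minAreaRect((xy*1000).astype(np.float32)))/1000
    e=h[1]-h[0];f=h[2]-h[1];Y=e if np.linalg.norm(e)>np.linalg.norm(f) else f
    Y/=np.linalg.norm(Y);Y*=np.sign(Y[1]);X=np.array([Y[1],-Y[0]])
    L=(P[...,:2]-c)@np.stack([X,Y]).T
    o=c+Y*8  # rect mid is at tester y=-8 (from -119 to 103)
    hs=cv2.cvtColor(img,cv2.COLOR_RGB2HSV)
    print('Y',Y,np.degrees(np.arctan2(Y[1],Y[0])),'bay',o)
    br=biggest(m&(hs[...,0]>15)&(hs[...,0]<32)&(hs[...,1]>90)&(hs[...,2]>90)&(L[...,1]<0))
    print('brass',br.sum(),P[br].mean(0),'local',(P[br][:,:2]-o)@np.stack([X,Y]).T.mean(1) if 0 else ((P[br][:,:2]-o)@np.stack([X,Y]).T).mean(0))
    ky=biggest(m&(hs[...,1]<70)&(hs[...,2]>85)&(L[...,1]<-.035)&(L[...,0]>.0))
    kc,ks,ka=rect(P[ky][:,:2]);print('key',kc,ks,'z',np.median(P[ky][:,2]),'local',np.stack([X,Y])@(kc-o))
    return c,o,X,Y
def analyse_cell(img,P,box):
    x0,x1,y0,y1=box
    m=biggest((P[...,0]>x0)&(P[...,0]<x1)&(P[...,1]>y0)&(P[...,1]<y1)&(P[...,2]>.008)&(P[...,2]<.045))
    c,s,a=rect(P[m][:,:2]);h=cv2.boxPoints(cv2.minAreaRect((P[m][:,:2]*1000).astype(np.float32)))
    e=h[1]-h[0];f=h[2]-h[1];A=e if np.linalg.norm(e)>np.linalg.norm(f) else f;A/=np.linalg.norm(A);A*=-np.sign(A[1])
    print('cell',c,s,'axis',A,np.degrees(np.arctan2(A[1],A[0])),'ztop',np.percentile(P[m][:,2],98),m.sum())
E
python3 - <<'E'
from loc import *
for n in('top','scene'):
    c=np.load(f'pics/{n}.npz');P=cloud(c['depth'],c['mtx'],c['R'].T,-c['R'].T@c['t'])
    print(n)
    analyse_tester(c['img'],P,(.33,.53,-.28,.05))
    analyse_cell(c['img'],P,(.41,.54,.24,.34))
    s=(P[...,0]>.3)&(P[...,0]<.44)&(P[...,1]>.28)&(P[...,1]<.42)&(P[...,2]>.02);print('spool zmax',np.percentile(P[s][:,2],99),P[s].min(0),P[s].max(0))
E
```

```text
top
tester rect [ 0.46103845 -0.09571049] (222.5742645263672, 92.04731750488281) 81.83983612060547 5056
Y [0.1419408  0.98987514] 81.83983 bay [1.59656487 7.82329062]
brass 30 [ 0.45744757 -0.12334238  0.04515968] local [ 3.67566741e-04 -8.02786165e+00]
key [ 0.47308469 -0.16856741] (32.279991149902344, 18.79070472717285) z 0.05241099193159804 local [ 0.02226564 -8.07040925]
cell [0.47329544 0.2889371 ] (70.16946411132812, 31.719881057739258) axis [-0.79138654 -0.6113161 ] -142.31526 ztop 0.03392521403168636 548
spool zmax 0.05907976921800765 [0.37227636 0.30869954 0.02011771] [0.43924494 0.41979396 0.05976521]
scene
tester rect [ 0.46112555 -0.09481822] (223.23817443847656, 93.60330200195312) 81.6393051147461 4641
Y [0.14540406 0.9893723 ] 81.63932 bay [1.624358   7.82016028]
brass 117 [ 0.4568269  -0.12217484  0.03709595] local [-2.75203019e-04 -8.02769023e+00]
key [ 0.47508234 -0.1685432 ] (32.92728042602539, 26.732845306396484) z 0.052286040626439156 local [ 0.02452837 -8.07091138]
cell [0.47369287 0.29047272] (71.30101776123047, 32.187957763671875) axis [-0.7780127 -0.6282486] -141.07896 ztop 0.03329955636128979 1059
spool zmax 0.057667158519409775 [0.37208356 0.30832665 0.02015431] [0.43998965 0.41989579 0.05900469]
```

```bash
sed -i 's/o=c+Y\*8 /o=c+Y*.008 /' loc.py; python3 nudge.py '{"jaw":[0.09, 0.09, 0.09, 0.09, 0.09, 0.09, 0.09, 0.09, 0.09, 0.09, 0.09, 0.09], "dx":[0.14, 0.28, 0.42, 0.42, 0.42, 0.42, 0.42, 0.42, 0.42, 0.42, 0.42, 0.42], "dy":[-0.122, -0.245, -0.367, -0.367, -0.367, -0.367, -0.367, -0.367, -0.367, -0.367, -0.367, -0.367], "dz":[0, 0, 0, 0, 0, 0, 0, 0, 0, 0, 0, 0], "turn":[-22, -44, -66.6, -66.6, -66.6, -66.6, -66.6, -66.6, -66.6, -66.6, -66.6, -66.6]}'
```

```text
time_s: 1.1
position: [0.4283, -0.1368, 0.2144]
eef_rot: [[0.143, 0.99, 0.0], [0.99, -0.143, -0.0], [-0.0, 0.0, -1.0]]
ft_force: [1.0, -1.2, 0.3]
finger_gap: 0.0901
gripper_force: 0.0
```

```bash
python3 nudge.py '{"jaw":[0.09, 0.09, 0.09], "dx":[0, 0, 0], "dy":[0, 0, 0], "dz":[0, 0, 0], "turn":[0, 0, 0]}'; cat > wr.py <<'E'
from loc import *
from bench import r
def wrist(name):
    s=r.read_state();c=r.camera("wrist");H=c['hand_eye'];Rw=np.array(s['eef_rot']);p=np.array(s['position'])
    cv2.imwrite(f'pics/{name}.png',c['img'][:,:,::-1])
    return c['img'],cloud(c['depth'],c['mtx'],Rw@H[:3,:3],Rw@H[:3,3]+p),s,c
E
python3 - <<'E'
from wr import *
img,P,s,c=wrist('w1');print(s['time_s'],s['position'],c['hand_eye'].round(3).tolist())
analyse_tester(img,P,(.33,.55,-.28,.05))
E
```

```text
time_s: 1.35
position: [0.4274, -0.139, 0.2143]
eef_rot: [[0.142, 0.99, -0.001], [0.99, -0.142, -0.0], [-0.0, -0.001, -1.0]]
ft_force: [-0.4, -0.9, 0.7]
finger_gap: 0.09
gripper_force: 0.0
1.35 [ 0.4273613  -0.13901649  0.21425195] [[-0.0, -0.962, -0.272, 0.077], [1.0, -0.0, -0.0, 0.001], [-0.0, -0.272, 0.962, -0.17], [0.0, 0.0, 0.0, 1.0]]
tester rect [ 0.46220102 -0.09626424] (222.6878204345703, 92.23703002929688) 81.75850677490234 19033
Y [0.14334577 0.98967266] 81.7585 bay [ 0.46334779 -0.08834685]
brass 196 [ 0.45831041 -0.12303331  0.04099206] local [-1.31922567e-05 -3.50503249e-02]
key [ 0.47463394 -0.16861157] (32.25847244262695, 21.074125289916992) z 0.05220850741196509 local [ 0.02267521 -0.07781797]
```

View pics/w1.png

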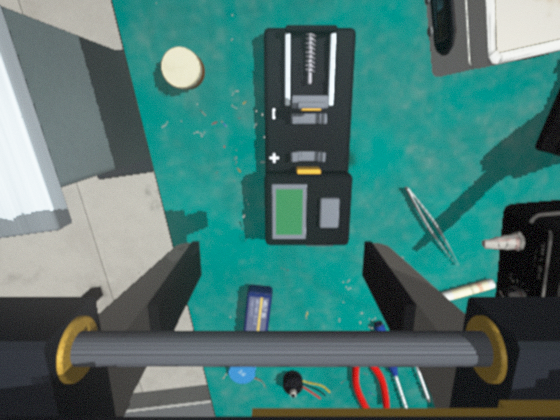

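The wrist view shows the tester at about (310,135), with brass contact at (309,170) and key at (330,212). It agrees with the fixed cameras within 1 mm. Next: the cell.

```bash
python3 nudge.py '{"jaw":[0.056, 0.056, 0.056, 0.056, 0.056, 0.056, 0.056, 0.056, 0.056, 0.056, 0.056, 0.056], "dx":[0.3875, 0.3875, 0.3875, 0.3875, 0.3875, 0.3875, 0.3875, 0.3875, 0.3875, 0.3875, 0.3875, 0.3875], "dy":[-0.0566, -0.0566, -0.0566, -0.0566, -0.0566, -0.0566, -0.0566, -0.0566, -0.0566, -0.0566, -0.0566, -0.0566], "dz":[0, 0, 0, 0, 0, 0, 0, 0, 0, 0, 0, 0], "turn":[43.5, 43.5, 43.5, 43.5, 43.5, 43.5, 43.5, 43.5, 43.5, 43.5, 43.5, 43.5]}'; python3 nudge.py '{"jaw":[0.056, 0.056, 0.056], "dx":[0, 0, 0], "dy":[0, 0, 0], "dz":[0, 0, 0], "turn":[0, 0, 0]}'
python3 - <<'E'
from wr import *
img,P,s,c=wrist('w2');print(s['time_s'],s['position'],s['eef_rot'])
analyse_cell(img,P,(.41,.54,.24,.34))
E
```

```text
time_s: 2.4
position: [0.4273, 0.2545, 0.2144]
eef_rot: [[0.784, 0.621, -0.0], [0.621, -0.784, 0.001], [0.0, -0.001, -1.0]]
ft_force: [0.4, 0.9, -1.2]
finger_gap: 0.0558
gripper_force: 0.0
time_s: 2.65
position: [0.4277, 0.2509, 0.2145]
eef_rot: [[0.787, 0.617, -0.0], [0.617, -0.787, -0.0], [-0.0, 0.0, -1.0]]
ft_force: [-0.4, -0.0, -0.7]
finger_gap: 0.0563
gripper_force: 0.0
2.65 [0.42774803 0.25085082 0.21454137] [[ 7.86925302e-01  6.17048266e-01 -8.40297934e-05]
 [ 6.17048174e-01 -7.86925247e-01 -4.54871196e-04]
 [-3.46802649e-04  3.06099222e-04 -9.99999893e-01]]
cell [0.47491599 0.28955289] (69.78931427001953, 30.532852172851562) axis [-0.7817457 -0.6235973] -141.42068 ztop 0.033153587957952195 1922
```

View pics/w2.png

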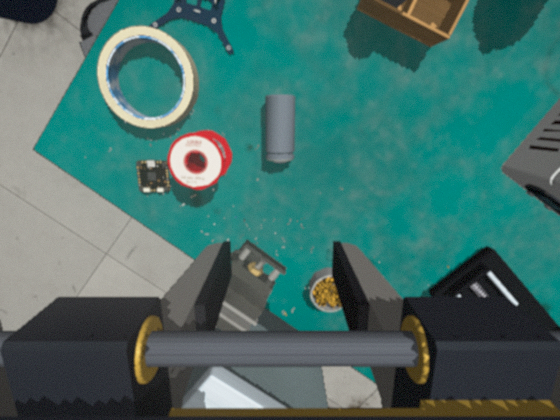

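The wrist view shows the cell at (280,127), its button end towards the robot, with the spool at (198,160) off to the left. All views agree within 2 mm, so I'm going down to just above it.

```bash
python3 nudge.py '{"jaw":[0.056, 0.056, 0.056, 0.056, 0.056, 0.056, 0.056, 0.056], "dx":[0.0563, 0.0563, 0.0563, 0.0563, 0.0563, 0.0563, 0.0563, 0.0563], "dy":[-0.0016, -0.0016, -0.0016, -0.0016, -0.0016, -0.0016, -0.0016, -0.0016], "dz":[0.03, 0.07, 0.11, 0.15, 0.165, 0.165, 0.165, 0.165], "turn":[-0.2, -0.2, -0.2, -0.2, -0.2, -0.2, -0.2, -0.2]}'; python3 - <<'E'
from wr import *
s=r.read_state();p=np.array(s['position']);R=np.array(s['eef_rot'])
t=np.array([.4710,.2869,.004]);print(p,s['ft_force'],R.T@(t-p),np.degrees(np.arctan2(R[1,0],R[0,0])))
E
```

```text
time_s: 3.37
position: [0.4723, 0.2888, 0.0519]
eef_rot: [[0.784, 0.621, 0.003], [0.621, -0.784, 0.001], [0.003, 0.001, -1.0]]
ft_force: [0.3, 0.7, 0.3]
finger_gap: 0.0558
gripper_force: 0.0
[0.47231519 0.28877429 0.05190166] [0.30254113 0.71247087 0.29859672] [-0.00235993  0.00059164  0.0478946 ] 38.408131821266196
```

```bash
python3 nudge.py '{"jaw":[0.056, 0.056, 0.056, 0.056, 0.056, 0.056], "dx":[-0.001, -0.0015, -0.0015, -0.0015, -0.0015, -0.0015], "dy":[0.0003, 0.0005, 0.0005, 0.0005, 0.0005, 0.0005], "dz":[0.02, 0.036, 0.044, 0.047, 0.047, 0.047], "turn":[0, 0, 0, 0, 0, 0]}'
```

```text
time_s: 3.87
position: [0.4708, 0.2879, 0.0041]
eef_rot: [[0.783, 0.622, 0.002], [0.622, -0.783, 0.001], [0.002, 0.001, -1.0]]
ft_force: [1.2, -0.9, 0.4]
finger_gap: 0.0564
gripper_force: 0.0
```

```bash
python3 nudge.py '{"jaw":[0.02, 0.02, 0.02, 0.02, 0.02, 0.02, 0.02, 0.02], "dx":[0, 0, 0, 0, 0, 0, 0, 0], "dy":[0, 0, 0, 0, 0, 0, 0, 0], "dz":[0, 0, 0, 0, 0, 0, 0, 0], "turn":[0, 0, 0, 0, 0, 0, 0, 0]}'
```

```text
time_s: 4.53
position: [0.4699, 0.2876, 0.003]
eef_rot: [[0.783, 0.622, 0.001], [0.622, -0.783, 0.0], [0.001, 0.0, -1.0]]
ft_force: [-0.2, -1.0, 3.7]
finger_gap: 0.0311
gripper_force: 30.0
```

```bash
python3 nudge.py '{"jaw":[0.02, 0.02, 0.02, 0.02, 0.02, 0.02, 0.02, 0.02, 0.02], "dx":[0, 0, 0, 0, 0, 0, 0, 0, 0], "dy":[0, 0, 0, 0, 0, 0, 0, 0, 0], "dz":[-0.01, -0.03, -0.07, -0.11, -0.14, -0.14, -0.14, -0.14, -0.14], "turn":[0, 0, 0, 0, 0, 0, 0, 0, 0]}'; python3 - <<'E'
from wr import *
img,P,s,c=wrist('w3');print(s['position'],s['ft_force'],s['finger_gap'])
w=r.camera('scene')['img'];t=r.camera('top')['img']
a=cv2.resize(img,(400,300));b=cv2.resize(w[200:380,80:320],(400,300));e=cv2.resize(t[180:270,110:230],(400,300))
cv2.imwrite('pics/h.png',np.vstack([np.hstack([a,b]),np.hstack([e,e*0])])[:,:,::-1])
E
```

```text
time_s: 5.28
position: [0.4678, 0.287, 0.1403]
eef_rot: [[0.783, 0.622, -0.004], [0.622, -0.783, -0.001], [-0.004, -0.002, -1.0]]
ft_force: [0.2, -0.7, -1.3]
finger_gap: 0.0311
gripper_force: 30.0
[0.46782197 0.28695927 0.14032208] [ 0.21896084 -0.74808099 -1.32845025] 0.031141033799613603
```

View pics/h.png

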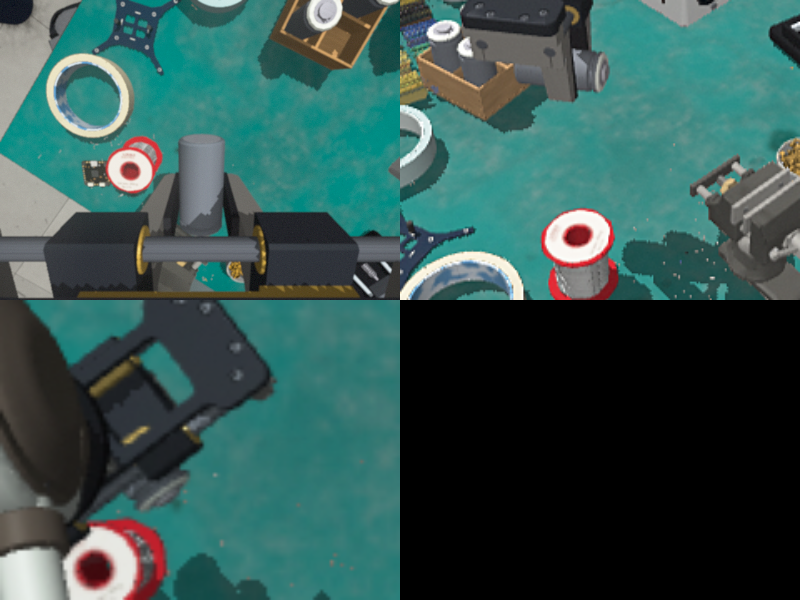

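The composite shows the cell held level between the fingers (wrist part, (200,180)), with flat end forward and button towards the robot. Now its exact place in the tool frame.

```bash
cat > held.py <<'E'
from wr import *
def held(name):
    img,P,s,c=wrist(name);H=c['hand_eye'];Q=cloud(c['depth'],c['mtx'],H[:3,:3],H[:3,3])
    hs=cv2.cvtColor(img,cv2.COLOR_RGB2HSV)
    m=biggest((abs(Q[...,1])<.019)&(Q[...,2]>-.04)&(Q[...,2]<.02)&(Q[...,0]>.012)&(Q[...,0]<.07))
    q=Q[m];print(s['time_s'],len(q),'xmax',np.percentile(q[:,0],[98,99.5,100]),'y',np.percentile(q[:,1],[1,50,99]))
    for a in(.014,.018,.022,.026,.03,.034):
        k=(q[:,0]>a)&(q[:,0]<a+.004);k2=q[k]
        print(a,'ztop',np.percentile(k2[:,2],3).round(4),'y mid',k2[:,1].min().round(4),k2[:,1].max().round(4))
    return P,Q,s,img
if __name__=='__main__':
    P,Q,s,img=held('w4')
    c=r.camera('scene');W=cloud(c['depth'],c['mtx'],c['R'].T,-c['R'].T@c['t'])
    T=(W-np.array(s['position']))@np.array(s['eef_rot'])
    m=(abs(T[...,1])<.015)&(T[...,2]>-.032)&(T[...,2]<.005)&(T[...,0]<-.012)&(T[...,0]>-.06);q=T[m]
    print('scene',len(q),q.min(0),np.percentile(q[:,0],[1,5,20]));k=q[q[:,0]<q[:,0].min()+.003];print(k.mean(0),len(k))
    m=(abs(T[...,1])<.02)&(T[...,2]>-.032)&(T[...,2]<.005)&(T[...,0]>.012)&(T[...,0]<.06);q=T[m];print('flat',len(q),np.percentile(q[:,0],[95,99,100]))
E
python3 held.py
```

```text
5.4333 4393 xmax [0.04032855 0.04043783 0.04063231] y [-0.01457377  0.00065073  0.01557968]
0.014 ztop -0.0294 y mid -0.0152 0.0159
0.018 ztop -0.0297 y mid -0.0151 0.0158
0.022 ztop -0.0297 y mid -0.015 0.0157
0.026 ztop -0.0298 y mid -0.0149 0.016
0.03 ztop -0.0296 y mid -0.0148 0.016
0.034 ztop -0.0295 y mid -0.0146 0.0159
scene 370 [-0.03079525 -0.01483265 -0.03097332] [-0.03044861 -0.02988191 -0.02722172]
[-0.02943554 -0.00178306 -0.01609017] 43
flat 186 [0.03840199 0.03921334 0.0398992 ]
```

```bash
python3 nudge.py '{"jaw":[0.02, 0.02, 0.02, 0.02, 0.02, 0.02, 0.02, 0.02, 0.02, 0.02, 0.02, 0.02], "dx":[-0.01, -0.03, -0.056, -0.082, -0.108, -0.134, -0.16, -0.186, -0.21, -0.232, -0.246, -0.2524], "dy":[0.012, 0.036, 0.067, 0.098, 0.13, 0.161, 0.192, 0.223, 0.253, 0.279, 0.296, 0.3044], "dz":[0, 0, 0, 0, 0, 0, 0, 0, 0, 0, 0, 0], "turn":[-2, -6, -11, -16, -21, -25, -29, -33, -37, -40, -42, -43.3]}' && python3 nudge.py '{"jaw":[0.02, 0.02, 0.02], "dx":[0, 0, 0], "dy":[0, 0, 0], "dz":[0, 0, 0], "turn":[0, 0, 0]}'; python3 - <<'E'
from held import *
P,Q,s,img=held('w5');p=np.array(s['position']);R=np.array(s['eef_rot'])
print(p,s['ft_force'],s['finger_gap'],np.degrees(np.arctan2(R[1,0],R[0,0])))
b=np.array([.463,-.088]);Y=np.array([.1434,.9897]);X=np.array([.9897,-.1434])
print('tcp in tester',X@(p[:2]-b),Y@(p[:2]-b))
E
```

```text
time_s: 6.53
position: [0.461, -0.1109, 0.1426]
eef_rot: [[0.145, 0.989, 0.0], [0.989, -0.145, -0.001], [-0.001, 0.0, -1.0]]
ft_force: [0.4, 0.1, -0.5]
finger_gap: 0.031
gripper_force: 30.0
time_s: 6.78
position: [0.4611, -0.1069, 0.1423]
eef_rot: [[0.143, 0.99, -0.001], [0.99, -0.143, 0.001], [0.001, -0.001, -1.0]]
ft_force: [-0.0, 0.6, -1.1]
finger_gap: 0.0312
gripper_force: 30.0
6.7833 4338 xmax [0.03995704 0.04008689 0.04024855] y [-0.01447014  0.00080801  0.01571632]
0.014 ztop -0.0297 y mid -0.0151 0.0161
0.018 ztop -0.0295 y mid -0.015 0.016
0.022 ztop -0.0296 y mid -0.0148 0.0158
0.026 ztop -0.0297 y mid -0.0147 0.0163
0.03 ztop -0.0295 y mid -0.0146 0.0162
0.034 ztop -0.0296 y mid -0.0151 0.0161
[ 0.46114913 -0.10691507  0.14232237] [-0.03405543  0.59148697 -1.11166932] 0.031236717909204192 81.77157429749471
tcp in tester 0.0008806116379454375 -0.018985663332126285
```

View pics/w5.png

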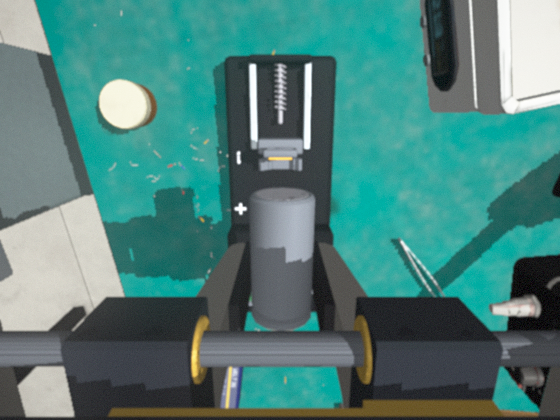

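The wrist view shows the held cell at (282,255), pointing straight along the bay, with the slide and its brass face ahead at (280,157). I'll measure the tester directly relative to the tool.

```bash
cat > rel.py <<'E'
from wr import *
def rel(name):
    img,P,s,c=wrist(name);H=c['hand_eye'];Q=cloud(c['depth'],c['mtx'],H[:3,:3],H[:3,3]);z0=s['position'][2]
    h=z0-Q[...,2]
    m=biggest((h>.012)&(h<.065)&(abs(Q[...,1])<.09)&(Q[...,0]>.03)&(Q[...,0]<.2));q=Q[m]
    E=[]
    for a in np.arange(.05,.115,.005):
        k=q[(q[:,0]>a)&(q[:,0]<a+.005)]
        if len(k):E.append((a+.0025,k[:,1].min(),k[:,1].max()))
    E=np.array(E);mid=E[:,1:].mean(1);f=np.polyfit(E[:,0],mid,1)
    print('width',np.ptp(E[:,1:],axis=1).mean(),'mid at x=0,slope deg',f[1],np.degrees(np.arctan(f[0])),'far end x',np.percentile(q[:,0],99.5),'mid',mid.mean())
    t=(abs(Q[...,1]-mid.mean())<.011)&(h>.048)&(h<.064)&(Q[...,0]>.03);
    if t.any():print('tab x',np.percentile(Q[t][:,0],[2,50,98]),t.sum())
    print('pos',s['position'],s['ft_force'],s['time_s'])
if __name__=='__main__':
    import sys;rel(sys.argv[1])
E
python3 rel.py w6
```

```text
width 0.09128529711312318 mid at x=0,slope deg -0.0003742725748870147 -0.06744929075671832 far end x 0.12094196959018001 mid -0.00047139262640270906
tab x [0.0440195  0.04842471 0.0516143 ] 334
pos [ 0.46118188 -0.10671948  0.1423533 ] [ 0.0495731   0.7497122  -1.91230543] 6.8333
```

```bash
python3 nudge.py '{"jaw":[0.02, 0.02, 0.02, 0.02, 0.02, 0.02, 0.02, 0.02, 0.02], "dx":[-0.003, -0.005, -0.005, -0.005, -0.005, -0.005, -0.005, -0.005, -0.005], "dy":[-0.0006, -0.001, -0.001, -0.001, -0.001, -0.001, -0.001, -0.001, -0.001], "dz":[0.01, 0.03, 0.05, 0.07, 0.08, 0.086, 0.089, 0.089, 0.089], "turn":[0, 0, 0, 0, 0, 0, 0, 0, 0]}' && python3 rel.py w7
```

```text
time_s: 7.63
position: [0.4603, -0.1129, 0.0544]
eef_rot: [[0.143, 0.99, 0.001], [0.99, -0.143, -0.001], [-0.001, 0.001, -1.0]]
ft_force: [0.3, 0.2, -1.3]
finger_gap: 0.0312
gripper_force: 30.0
width 0.09165818183271299 mid at x=0,slope deg -0.0010267100149393715 0.20154087959468409 far end x 0.12677084538737768 mid -0.0007365107841242814
tab x [0.03960373 0.05372257 0.05793616] 957
pos [ 0.46029801 -0.11290552  0.05439279] [ 0.34912814  0.19115937 -1.25261599] 7.6333
```

```bash
python3 nudge.py '{"jaw":[0.02, 0.02, 0.02, 0.02, 0.02, 0.02, 0.02, 0.02, 0.02, 0.02], "dx":[0.003, 0.006, 0.009, 0.012, 0.015, 0.018, 0.0205, 0.0205, 0.0205, 0.0205], "dy":[-0.0008, -0.0008, -0.0008, -0.0008, -0.0008, -0.0008, -0.0008, -0.0008, -0.0008, -0.0008], "dz":[0.0015, 0.0015, 0.0015, 0.0015, 0.0015, 0.0015, 0.0015, 0.0015, 0.0015, 0.0015], "turn":[0, 0, 0, 0, 0, 0, 0, 0, 0, 0]}' && python3 rel.py w8; python3 held.py
```

```text
time_s: 8.52
position: [0.4619, -0.0924, 0.0522]
eef_rot: [[0.143, 0.99, 0.0], [0.99, -0.143, -0.0], [-0.0, 0.0, -1.0]]
ft_force: [-1.3, -2.4, 0.1]
finger_gap: 0.0317
gripper_force: 30.0
width 0.09140022249441286 mid at x=0,slope deg 0.000758547425649727 -0.06829307909171664 far end x 0.10674234511149885 mid 0.0006631922535740667
tab x [0.03963716 0.04436195 0.04791537] 917
pos [ 0.46190682 -0.09237787  0.05222501] [-1.31507874 -2.39712887  0.14647048] 8.5167
8.5667 6310 xmax [0.05340685 0.05356601 0.05372527] y [-0.01578156  0.00080715  0.01702956]
0.014 ztop -0.0297 y mid -0.0151 0.0161
0.018 ztop -0.0298 y mid -0.0149 0.016
0.022 ztop -0.0297 y mid -0.0149 0.0159
0.026 ztop -0.0299 y mid -0.0147 0.0163
0.03 ztop -0.0298 y mid -0.0146 0.0162
0.034 ztop -0.0298 y mid -0.015 0.0166
scene 47 [-0.0594036  -0.0149395  -0.02503134] [-0.0593045  -0.05906358 -0.05656671]
[-0.05826281 -0.00551954  0.00398698] 10
flat 434 [0.04682594 0.04782743 0.04929766]
```

```bash
python3 nudge.py '{"jaw":[0.02, 0.02, 0.02, 0.02, 0.02, 0.02, 0.02, 0.02, 0.02, 0.02, 0.02, 0.02], "dx":[0.0012, 0.0012, 0.0012, 0.0012, 0.0012, 0.0012, 0.0012, 0.0012, 0.0012, 0.0012, 0.0012, 0.0012], "dy":[0, 0, 0, 0, 0, 0, 0, 0, 0, 0, 0, 0], "dz":[0, 0.003, 0.006, 0.009, 0.012, 0.015, 0.018, 0.021, 0.023, 0.0245, 0.025, 0.025], "turn":[0, 0, 0, 0, 0, 0, 0, 0, 0, 0, 0, 0]}' && python3 rel.py w9
```

```text
time_s: 9.67
position: [0.4622, -0.0909, 0.0278]
eef_rot: [[0.143, 0.99, 0.0], [0.99, -0.143, 0.0], [0.0, 0.0, -1.0]]
ft_force: [-2.3, -1.1, 7.1]
finger_gap: 0.0312
gripper_force: 30.0
width 0.09129022015338033 mid at x=0,slope deg 0.00048729845732842117 0.05170474384864647 far end x 0.10501925324969978 mid 0.00055949191845027
tab x [0.0304461  0.0411144  0.04791724] 2040
pos [ 0.46223583 -0.09093578  0.02781124] [-2.31974856 -1.06402284  7.05019028] 9.6667
```

```bash
python3 nudge.py '{"jaw":[0.04, 0.04, 0.045, 0.05, 0.055, 0.055, 0.055], "dx":[0, 0, 0, 0, 0, 0, 0], "dy":[0, 0, 0, 0, 0, 0, 0], "dz":[0, 0, 0, 0, 0, 0, 0], "turn":[0, 0, 0, 0, 0, 0, 0]}' && python3 nudge.py '{"jaw":[0.055, 0.055, 0.055, 0.055, 0.055, 0.055, 0.055, 0.055, 0.055, 0.055], "dx":[0, 0, 0, 0, -0.03, -0.06, -0.08, -0.08, -0.08, -0.08], "dy":[0, 0, 0, 0, 0, 0, 0, 0, 0, 0], "dz":[-0.01, -0.03, -0.06, -0.09, -0.12, -0.14, -0.14, -0.14, -0.14, -0.14], "turn":[0, 0, 0, 0, 0, 0, 0, 0, 0, 0]}'; python3 - <<'E'
from wr import *
img,P,s,c=wrist('w10');print(s['position'],s['ft_force'])
c,o,X,Y=analyse_tester(img,P,(.33,.55,-.28,.05))
L=(P[...,:2]-o)@np.stack([X,Y]).T
m=(abs(L[...,0])<.014)&(L[...,1]>-.045)&(L[...,1]<.06)&(P[...,2]>.048)&(P[...,2]<.075)
q=np.c_[L[m],P[m][:,2]]
for a in np.arange(-.045,.06,.005):
    k=q[(q[:,1]>a)&(q[:,1]<a+.005)]
    if len(k):print(a.round(3),len(k),'z',np.percentile(k[:,2],95).round(4),'x',k[:,0].mean().round(4))
cv2.imwrite('pics/w10z.png',cv2.resize(img[0:300,150:450],(600,600))[:,:,::-1])
E
```

```text
time_s: 10.3
position: [0.4618, -0.0909, 0.027]
eef_rot: [[0.143, 0.99, -0.0], [0.99, -0.143, 0.0], [0.0, -0.0, -1.0]]
ft_force: [0.3, 0.6, 0.2]
finger_gap: 0.0554
gripper_force: 0.0
time_s: 11.13
position: [0.45, -0.1692, 0.1667]
eef_rot: [[0.143, 0.99, -0.001], [0.99, -0.143, 0.001], [0.001, -0.001, -1.0]]
ft_force: [0.4, -0.2, -0.0]
finger_gap: 0.055
gripper_force: 0.0
[ 0.45003936 -0.16924833  0.16668904] [ 0.44325626 -0.24836253 -0.04340319]
tester rect [ 0.46089111 -0.10403961] (206.56130981445312, 92.32093048095703) 81.73863983154297 24235
Y [0.14368883 0.98962295] 81.73864 bay [ 0.46204062 -0.09612263]
brass 199 [ 0.45809364 -0.12341648  0.0426835 ] local [ 1.57962505e-05 -2.75777604e-02]
key [ 0.47439896 -0.16836607] (31.289134979248047, 21.068862915039062) z 0.05223096006907607 local [ 0.02261067 -0.06971802]
-0.045 14 z 0.0488 x -0.0085
-0.04 2 z 0.0483 x 0.0039
-0.025 85 z 0.0579 x 0.0002
-0.02 190 z 0.0576 x -0.0001
-0.015 190 z 0.0574 x 0.0001
-0.01 224 z 0.0577 x 0.0001
-0.005 203 z 0.0576 x 0.0
-0.0 201 z 0.0576 x -0.0
0.005 236 z 0.0575 x 0.0
0.01 207 z 0.0577 x -0.0
0.015 232 z 0.0576 x -0.0
0.02 227 z 0.0577 x -0.0001
0.025 217 z 0.058 x 0.0
0.03 232 z 0.058 x -0.0001
0.035 238 z 0.0577 x 0.0004
0.04 251 z 0.0601 x 0.0
0.045 243 z 0.0615 x -0.0001
0.05 123 z 0.0612 x -0.0001
```

View pics/w10z.png

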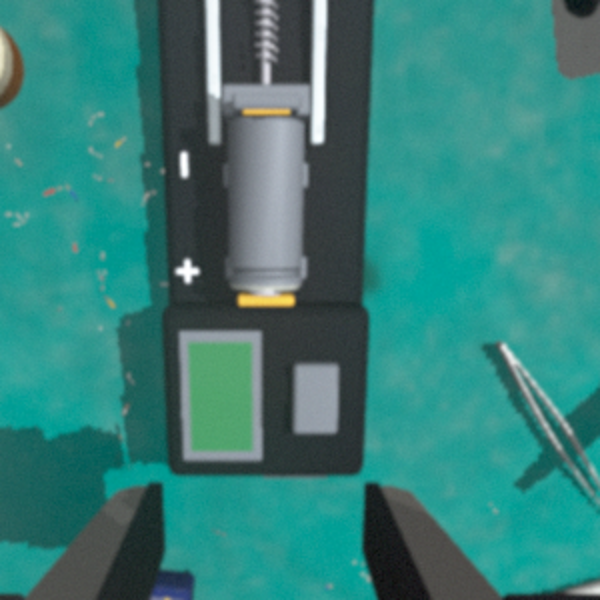

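The crop shows the cell seated in both saddles, with its button against the brass at (266,300) and the flat end on the slide at (266,112). The key is at (316,398). Next: shut the fingers and hover over the key.

```bash
python3 nudge.py '{"jaw":[0, 0, 0, 0, 0, 0, 0, 0, 0, 0], "dx":[0.0043, 0.0043, 0.0043, 0.0043, 0.0043, 0.0043, 0.0043, 0.0043, 0.0043, 0.0043], "dy":[0.0242, 0.0242, 0.0242, 0.0242, 0.0242, 0.0242, 0.0242, 0.0242, 0.0242, 0.0242], "dz":[0, 0.0, 0.02, 0.05, 0.075, 0.09, 0.1, 0.1, 0.1, 0.1], "turn":[0, 0, 0, 0, 0, 0, 0, 0, 0, 0]}'; python3 - <<'E'
from wr import *
for i in range(1):
    s=r.read_state();p=np.array(s['position']);R=np.array(s['eef_rot'])
    print(R.T@(np.array([.4745,-.1684,.048])-p),s['ft_force'],s['finger_gap'])
E
```

```text
time_s: 12.02
position: [0.4759, -0.1697, 0.0683]
eef_rot: [[0.143, 0.99, 0.002], [0.99, -0.143, -0.001], [-0.001, 0.002, -1.0]]
ft_force: [0.8, 0.7, 0.9]
finger_gap: 0.0006
gripper_force: 0.0
[ 0.00107596 -0.00158219  0.020333  ] [0.8367682  0.72251644 0.85998496] 0.0006035224421806635
```

```bash
python3 nudge.py '{"jaw":[0, 0, 0, 0, 0, 0, 0, 0, 0], "dx":[0, 0, 0, 0, 0, 0, 0, 0, 0], "dy":[-0.001, -0.001, -0.001, -0.001, -0.001, -0.001, -0.001, -0.001, -0.001], "dz":[0.006, 0.011, 0.014, 0.016, 0.018, 0.0195, 0.0205, 0.0205, 0.0205], "turn":[0, 0, 0, 0, 0, 0, 0, 0, 0]}'
```

```text
time_s: 12.77
position: [0.474, -0.1693, 0.0482]
eef_rot: [[0.143, 0.99, -0.001], [0.99, -0.143, 0.0], [0.0, -0.001, -1.0]]
ft_force: [-6.2, 2.9, 15.0]
finger_gap: 0.0007
gripper_force: 7.4
```

15 N at z = 48 mm means the key is on its stop. Lifting and checking.

```bash
python3 nudge.py '{"jaw":[0, 0, 0, 0, 0, 0, 0, 0, 0, 0], "dx":[0, 0, 0, 0, -0.03, -0.05, -0.05, -0.05, -0.05, -0.05], "dy":[0, 0, 0, 0, 0, 0, 0, 0, 0, 0], "dz":[-0.005, -0.02, -0.05, -0.08, -0.11, -0.12, -0.12, -0.12, -0.12, -0.12], "turn":[0, 0, 0, 0, 0, 0, 0, 0, 0, 0]}'; python3 - <<'E'
from wr import *
img,P,s,c=wrist('w11');print(s['position'],s['ft_force'],s['qvel'])
analyse_tester(img,P,(.33,.55,-.28,.05))
o=np.array([.463,-.088]);Y=np.array([.1434,.9897]);X=np.array([.9897,-.1434])
L=(P[...,:2]-o)@np.stack([X,Y]).T
for a in np.arange(-.035,.04,.01):
    k=P[(abs(L[...,0])<.014)&(abs(L[...,1]-a)<.004)][:,2];print(a.round(3),np.percentile(k,95).round(4))
cv2.imwrite('pics/w11z.png',cv2.resize(img[0:300,150:450],(600,600))[:,:,::-1])
E
```

```text
time_s: 13.6
position: [0.4661, -0.2172, 0.1649]
eef_rot: [[0.142, 0.99, -0.002], [0.99, -0.142, 0.002], [0.002, -0.003, -1.0]]
ft_force: [-0.1, -0.6, -0.4]
finger_gap: 0.0002
gripper_force: 0.0
[ 0.46611683 -0.21720698  0.16485998] [-0.12407161 -0.61144331 -0.3842262 ] [ 0.19955343  0.04096866 -0.04572426 -0.1147364  -0.04137485 -0.03118924]
tester rect [ 0.45774933 -0.12602423] (159.88307189941406, 92.21546173095703) 81.74887084960938 20194
Y [0.1435118 0.9896486] 81.748886 bay [ 0.45889742 -0.11810704]Traceback (most recent call last):
  File "<stdin>", line 3, in <module>
  File "loc.py", line 22, in analyse_tester
    br=biggest(m&(hs[...,0]>15)&(hs[...,0]<32)&(hs[...,1]>90)&(hs[...,2]>90)&(L[...,1]<0))
  File "loc.py", line 8, in biggest
    n,l,st,_=cv2.connectedComponentsWithStats(m.astype(np.uint8));return l==1+st[1:,4].argmax()
                                                                              ~~~~~~~~~~~~~~~^^
ValueError: attempt to get argmax of an empty sequence
```

```bash
python3 - <<'E'
from wr import *
img,P,s,c=wrist('w12')
o=np.array([.463,-.088]);B=np.stack([[.9897,-.1434],[.1434,.9897]])
L=(P[...,:2]-o)@B.T
for a in np.arange(-.035,.04,.01):
    k=P[(abs(L[...,0])<.014)&(abs(L[...,1]-a)<.004)][:,2];print(a.round(3),np.percentile(k,95).round(4) if len(k) else None)
k=P[(abs(L[...,0]-.0226)<.006)&(abs(L[...,1]+.078)<.01)][:,2];print('key z',np.median(k))
cv2.imwrite('pics/w12z.png',cv2.resize(img[0:300,150:450],(600,600))[:,:,::-1])
E
```

```text
-0.035 0.0482
-0.025 0.0573
-0.015 0.0579
-0.005 0.0577
0.005 0.0579
0.015 0.0579
0.025 0.0579
0.035 0.0546
key z 0.05242733007984768
```

View pics/w12z.png

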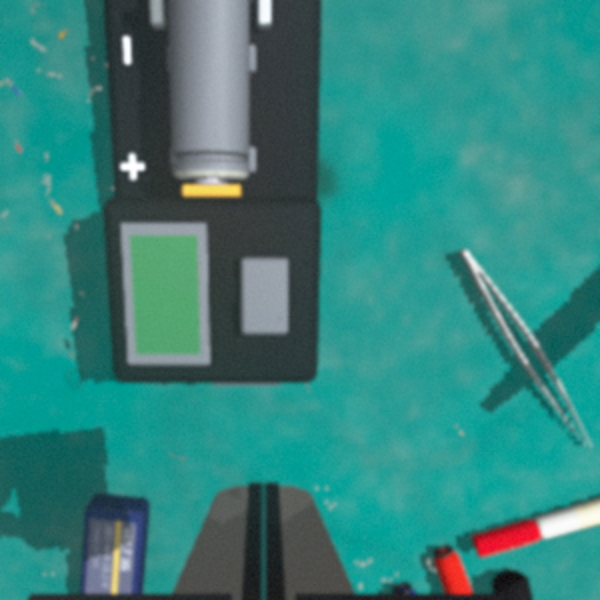

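The cell lies level, with its button on the brass contact at (211,190). The key is up again at (265,296), at 52 mm, and the arm is clear. Handing in.

```bash
python3 -c "
from bench import r
print(r.close_job())"
```

```text
the job is handed in; nothing more can be done
None
```

The cell is in the tester bay and let go, the start key was pressed down to its stop and came back up, and the job was handed in at about 14 s; the hand-in call returned no verdict.

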